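# Step a relay tester up four clicks and hold its test key

## Robot

A 6-joint arm with a two-finger parallel gripper is mounted at the origin on a cart in front of the work surface, level with it; the furniture and walls round the work are solid. World frame = base frame: x ahead of the robot, y to its left, z up, the work surface at z = 0. Lengths are in m, angles in degrees, forces in N, time in s.
With the tool pointing down it reaches from about 0.375 to 0.9 m from the base axis. Payload 3.1 kg.
Tool frame: the origin (TCP) lies at the very end of the fingers, on their centre line; the grasp point (between the pads) lies 19 mm behind it; z points along the fingers, y is the line along which they close (so a half turn about z gives the same grasp; the last joint's range is limited). The gripper opens to 87 mm and grips with 3 to 60 N. Pads are 19 mm wide; open, the fingers measure 117 mm over their backs; the gripper's body (75 mm by 190 mm) begins 51 mm behind the grasp point.
Start: joints at [65.289, 30.224, 82.088, -0, 67.689, -10.227], TCP at [0.156, 0.605, 0.223] pointing down, gripper open.
Joint ranges: [-176.69, 176.69], [-43.24, 126.21], [12.49, 139.97], [-82, 262], [0, 151.66], [-163.58, 163.58]. Speed limits (degrees/s): [159.86, 159.86, 180, 180, 180, 180].

## Interface

Orientations are given as a 3x3 rotation matrix whose columns are the frame's x, y, z axes.
In Python, from rig import readout, cams, bot gives the robot as it stands.
- The arm moves only by the shell command python3 -m inch 'ROWS'. ROWS is JSON, a list of rows, each a list of 5 numbers: the shift along the world's x, y, z in cm, then the turn about the world's z in degrees, then the finger opening in cm, from 0 to 8.7. In form: [[dx, dy, dz, twist, fingers], ...]. A call has 1 to 10 rows; each row is the pose to reach, as a shift and turn from the pose commanded when the call began; what a row does not reach only later rows make up. A row lasts 1/12 s, in which the tool goes at most 41.7 mm and 7.16 degrees, less where a joint would pass 70% of its speed; a pose out of reach is approached as far as the arm can. A call with a gripper value outside its range is refused whole. The fingers move at their own pace and stop on an object; the grip force is fixed at half the most. Time passes only in rows, so rows that repeat a pose let the fingers close. It gives the time, the measured TCP pose, the force, the opening and the grip force at its end, in the units of the state.
- readout.read_state(): the state, without advancing time (a new reading comes with each control period).
- cams.capture(name): name is "side" or "top"; returns a dict with "image" (480x640x3 uint8, blue, green, red), "intrinsics" (3x3 intrinsics, pixels), "xyz" and "rotation" of the camera in the world. Camera axes: x right, y down, z forward; pixel columns grow to the right and rows downward; lengths in m; the calibration is good to about 2 mm. A picture is of the moment at which its call begins. There is no depth.
- bot.hand_in(): hands the job in; it is judged then, once.
The state is a dict: "time_s": time; "joint_positions": joint angles; "qvel": joint speeds; "tau": joint torques, N m; "position": TCP position; "tcp_rot": TCP orientation; "force": force on the tool from outside, world axes, zero at the start; "moment": the same for the moment, N m; "opening": opening from 0.0 (shut) to 1.0 (fully open); "grasp_force": force on a finger pad.
Only numpy, scipy, OpenCV 4.12 (cv2) and the standard library are available. Lean on these libraries where they do the work, as an engineer would, in place of code of your own. Each camera call takes 0.05 s, during which the arm holds its last target. There are 200 camera calls.

## Task

The relay plugged into the blue bench tester has to be tried four steps higher: with a fingertip push the tester's black pointer knob clockwise (seen from above) by exactly four clicks from where it stands, never past that, and let it settle in the fourth click. Then press the green test key fully down with the fingertips and finish while still holding it down. Push and press only: do not pinch the knob, and leave the red key, the relay in its socket, the red tape roll, the white tally counter and the red-capped marker where they are.

Things in the scene. Friction and masses are not known exactly. Their poses are not given: they have to be found in the camera images.
- tester: blue flat instrument case with rubber corners, fixed to the bench, 170 (x) x 250 (y) x 63 mm high; origin at the centre of its underside, its -x side faces the robot; its grey top panel lies 63 mm above the bench. Apart from knob, keys and relay with its socket nothing stands more than 7 mm above the panel.
- dial_axis (a point): point on the upright axis of the black knob at panel height, 63 mm above the bench, at (-20, +50) mm in the tester's x, y. The knob: a round skirt of radius 30 mm, its top 6.5 mm above the panel; a bar across it, 62 mm long (31 either side of the axis), 12 mm thick, up to 26 mm above the panel; a round hub of radius 16.5 mm at the bar's foot, up to 19 mm above the panel
- dial_pointer (a point): point in the pointer end of the knob's bar, 28 mm from the knob's axis and 15 mm above the panel; a white line on top of the bar marks this end. A fingertip beside the bar, 9 to 18 mm above the panel and about 25 mm from the axis, pushes it round
- dial (a joint): angle of the knob in rad, growing clockwise from above, 0 to 5.24 between end stops. A spring roller holds it in clicks 0.5236 rad (30 degrees) apart: 0, 0.524, 1.047 ...; at the start it is in one of the first four. At 0 the pointer stands 150 degrees anticlockwise (from above) of the tester's +x. Half-way to the next click it passes a crest, then falls forward into that click and stays
- green_key_top (a point): centre of the top of the green key, a round key of 27 mm diameter whose top stands 13 mm above the panel when up; it is at (-42, -62) mm in the tester's x, y and is pressed straight down
- green_key (a joint): how far the green key is pressed in m: 0 up, 0.006 fully down on its stop; its spring takes 2.5 N to start and 5.5 N fully down, and lifts it again when let go
- red_key_top (a point): centre of the top of the red reset key, same size as the green one, at (12, -100) mm in the tester's x, y; leave alone
- red_key (a joint): how far the red key is pressed in m, 0 up to 0.006 down, same spring
- relay_centre (a point): middle of the plug-in relay, a clear-covered block 28 x 36 x 47 mm high standing loose in a black socket at (50, -25) mm in the tester's x, y; its top is 114 mm above the bench; bystander
- tape_red_centre (a point): middle of a red tape roll, 80 mm across and 19 mm high, lying on the bench right of the tester; bystander
- tally_centre (a point): middle of a white tally counter, 44 x 50 x 27 mm, on the bench left of the tester; bystander
- pen_red_centre (a point): middle of a red-capped marker, 131 mm long and 14 mm thick, lying on the bench behind the tester; bystander
- knob_flank (a point): point on the upright face of the knob's bar that is pushed to turn the knob clockwise: 25 mm from the axis towards the pointer, 15 mm above the panel; the point's x axis runs along the pointer, y points straight out of this face, z up. The face is flat from 6.5 to 23 mm above the panel. Leaving a click takes about 5 N here. The opposite face is 12 mm behind it

How it is judged:
By the outcome, as a careful person would: the job done as asked, in the order asked, and still so for the second after the job is handed in, while the arm keeps its last pose, push and grip.
It also fails if it takes over 54 s, if anything falls off the work surface, if the arm or the gripper's body presses on something with over 40 N, if the wrist force passes 120 N, or if a joint passes its speed limit or range.

## Working session

There is one attempt and no reset: what is moved stays moved. The work goes in short steps, Python scripts to look and compute and a shell command to move; the robot and the scene stay as the last step left them, time stands still between calls to the robot, and variables do not carry over. Pictures are saved under pics/ and viewed, at most 10 in all, crops included, and the job is handed in when it is done.

```bash
mkdir -p pics; python3 - <<'E'
from rig import readout,cams,bot
import cv2
for n in("top","side"):
    c=cams.capture(n);cv2.imwrite(f"pics/{n}0.png",c["image"]);print(n,c["intrinsics"],c["xyz"],c["rotation"])
s=readout.read_state();print(s)
E
```

```text
top [[547.57427805   0.         314.99226026]
 [  0.         547.57427805 240.7746916 ]
 [  0.           0.           1.        ]] [ 0.32670185 -0.14456675  1.12449579] [[ 2.08413801e-02 -9.79913496e-01  1.98330978e-01]
 [-9.99771035e-01 -2.13890975e-02 -6.19455371e-04]
 [ 4.84913330e-03 -1.98272657e-01 -9.80134909e-01]]
side [[538.18212464   0.         327.4658149 ]
 [  0.         538.18212464 236.29831235]
 [  0.           0.           1.        ]] [0.35403022 0.59287694 0.43809862] [[-0.96969026 -0.11799292  0.21395904]
 [-0.24307218  0.37684733 -0.89381318]
 [ 0.02483374 -0.91872943 -0.39410598]]
{'time_s': 0.1, 'joint_positions': array([ 6.52893977e+01,  3.02736956e+01,  8.21489093e+01, -2.47422677e-04,
        6.76920665e+01, -1.02277119e+01]), 'qvel': array([-0.08445499, -0.22962645, -0.18878533,  0.00061148,  0.04221745,
        0.08031464]), 'tau': array([ 4.85938926e-05, -4.40983915e+01, -1.77150106e+01,  6.34604436e-02,
        5.34234673e-02, -3.69483405e-05]), 'position': array([0.1559985 , 0.60452477, 0.22166967]), 'tcp_rot': array([[-9.68222630e-01,  2.50088475e-01, -8.33022888e-04],
       [ 2.50089615e-01,  9.68220983e-01, -1.81979617e-03],
       [ 3.51440191e-04, -1.97029821e-03, -9.99997997e-01]]), 'force': array([ 1.67287393, -0.55213042, -0.49278028]), 'moment': array([-0.01907095,  0.01995246,  0.02748416]), 'grasp_force': 0.0, 'opening': 1.0005626158120757}
```

View pics/top0.png

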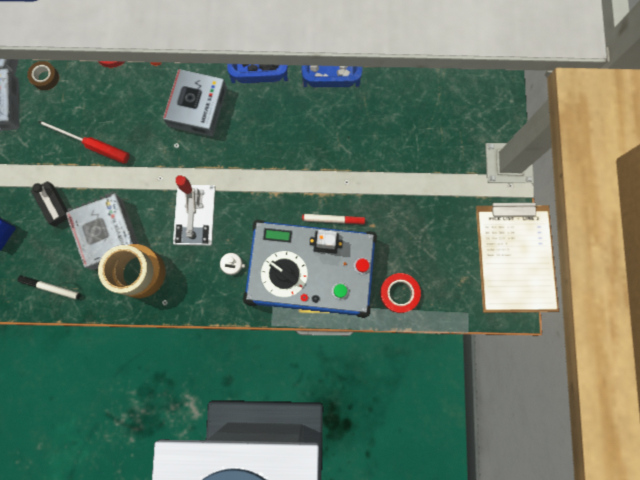

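View pics/side0.png

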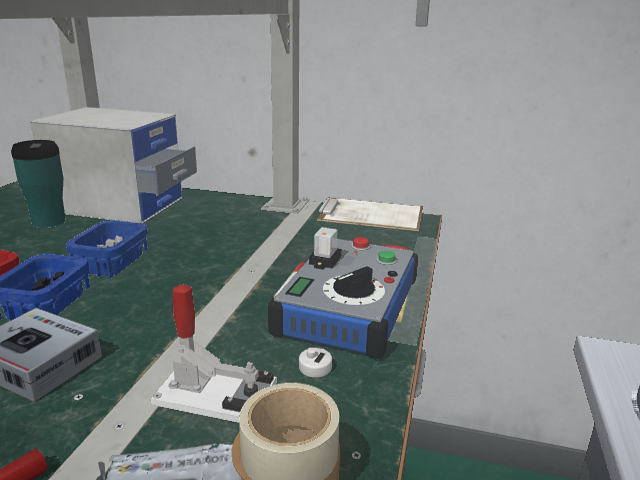

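The top view shows the tester at px x 247–376, y 220–315, knob at about (284,273), and green key at about (341,291). Next I'll enlarge both views.

```bash
python3 - <<'E'
import cv2
a=cv2.imread("pics/top0.png")[210:325,235:390];cv2.imwrite("pics/tc.png",cv2.resize(a,None,fx=5,fy=5,interpolation=cv2.INTER_CUBIC))
a=cv2.imread("pics/side0.png")[225:365,260:425];cv2.imwrite("pics/sc.png",cv2.resize(a,None,fx=4,fy=4,interpolation=cv2.INTER_CUBIC))
E
```

```text
(no output)
```

View pics/tc.png

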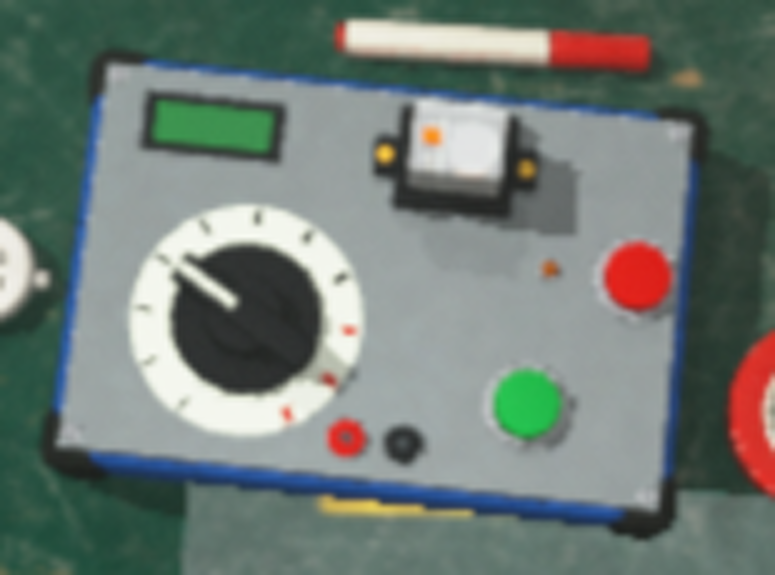

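View pics/sc.png

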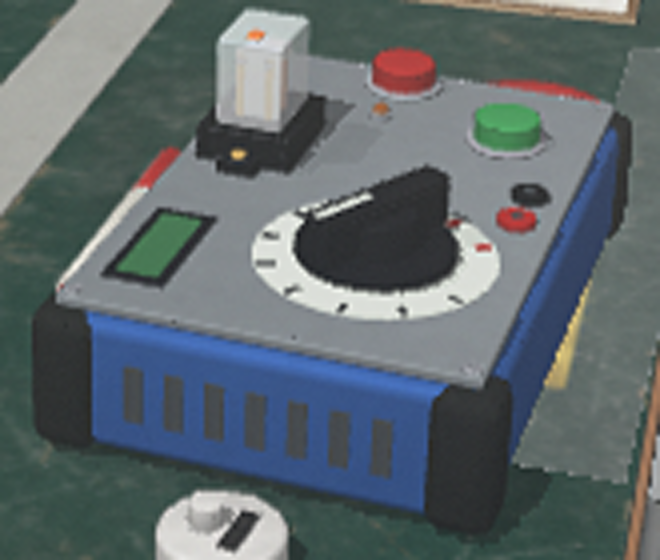

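The crops show the dial disc centre at top (246,320)/5 and side (375,262)/4, the green key at (527,403)/5 and the red key at (638,276)/5. The white line runs from (181,261) to (235,303).

```bash
cat > h.py <<'E'
from rig import readout,cams,bot
import numpy as np,cv2
from scipy.optimize import least_squares
def ray(c,p,z):
    d=c["rotation"]@np.linalg.solve(c["intrinsics"],[p[0],p[1],1]);o=np.array(c["xyz"]);return o+d*(z-o[2])/d[2]
def proj(c,P):
    q=c["intrinsics"]@(c["rotation"].T@(np.array(P)-c["xyz"]));return q[:2]/q[2]
def W(t,p): # t=x,y,yaw(rad); p tester xyz
    c,s=np.cos(t[2]),np.sin(t[2]);return np.array([t[0]+c*p[0]-s*p[1],t[1]+s*p[0]+c*p[1],p[2]])
E
python3 - <<'E'
from h import *
T=cams.capture("top");S=cams.capture("side")
tp=lambda x,y:np.array([235+(x+.5)/5-.5,210+(y+.5)/5-.5]); sp=lambda x,y:np.array([260+(x+.5)/4-.5,225+(y+.5)/4-.5])
D=(-.02,.05,.063);G=(-.042,-.062,.076);R=(.012,-.1,.076)
obs=[(T,tp(246,320),D),(T,tp(527,403),G),(T,tp(638,276),R),(S,sp(375,262),D),(S,sp(508,118),G),(S,sp(405,60),R)]
for name,o in(("both",obs),("top",obs[:3]),("side",obs[3:])):
    r=least_squares(lambda t:np.concatenate([proj(c,W(t,p))-q for c,q,p in o]),[.4,-.1,0])
    print(name,r.x,np.degrees(r.x[2]),r.fun.round(1))
    if name=="both":t=r.x
for p in((-.085,-.125,.06),(-.085,.125,.06),(.085,.125,.06),(.085,-.125,.06)):
    print("corner",(proj(T,W(t,p))-[235,210])*5,W(t,p))
a,b=ray(T,tp(181,261),.089),ray(T,tp(235,303),.089)
an=np.degrees(np.arctan2(*(a-b)[1::-1]));rel=an-np.degrees(t[2])
print(a,b,"world ang",an,"dial",150-rel, "by centre",np.degrees(np.arctan2(*(a-W(t,D))[1::-1])))
for p in(D,G,R,(.05,-.025,.114)):print(W(t,p))
E
```

```text
both [ 0.49052426 -0.13543765 -0.08803909] -5.044268400912126 [-0.9 -0.1 -0.9 -0.1 -0.8 -0.2  0.3 -1.8  0.4 -1.8  0.2 -1.1]
top [ 0.49031216 -0.13712199 -0.08773964] -5.027110817951745 [-0.1 -0.  -0.   0.1  0.1 -0.1]
side [ 0.48996    -0.12983993 -0.08747183] -5.011766440343772 [-0.1  0.1  0.2 -0.3 -0.1  0.2]
corner [669.74271834 533.5641714 ] [ 0.39486278 -0.25247987  0.06      ]
corner [ 27.47023151 462.74087783] [ 0.41684413 -0.00344811  0.06      ]
corner [85.10160988 39.0549997 ] [ 0.58618573 -0.01839543  0.06      ]
corner [707.81043859 106.06268069] [ 0.56420438 -0.26742719  0.06      ]
[ 0.49334605 -0.06152259  0.089     ] [ 0.47757435 -0.08271469  0.089     ] world ang 53.3424342553517 dial 91.61329734373618 by centre 50.616211540600794
[ 0.47499799 -0.08387279  0.063     ]
[ 0.44323554 -0.19350466  0.076     ]
[ 0.49368524 -0.23610546  0.076     ]
[ 0.53813247 -0.1647371   0.114     ]
```

Both views put the knob axis at about (0.475, −0.085) and the dial at about 91.6°, which is click 3 (90°), so the target is 210°. In world terms the pointer goes from +55° to −65°. I'll fly to a spot above the bar's anticlockwise flank with the fingers closing.

```bash
python3 -m inch '[[4,-8,0,-7,0],[8,-16,0,-14,0],[12,-24,0,-21,0],[14,-28,0,-28,0],[16,-32,0,-35,0],[18,-36,0,-42,0],[20,-40,0,-49,0],[22,-44,0,-56,0],[23,-46,0,-63,0],[24,-48,0,-70,0]]' | tail -c 700; python3 -m inch '[[2,-4,0,-7,0],[4,-8,0,-14,0],[6,-12,0,-21,0],[7,-16,0,-28,0],[7,-16.9,0,-35,0],[7,-16.9,0,-40.5,0],[7,-16.9,0,-40.5,0],[7,-16.9,0,-40.5,0]]'| tail -c 700
```

```text
time_s: 1.03
position: [0.343, 0.2307, 0.2227]
tcp_rot: [[-0.091, 0.996, 0.0], [0.996, 0.091, 0.0], [0.0, 0.0, -1.0]]
force: [0.9, -0.0, -0.2]
opening: 0.328
grasp_force: 0.0
time_s: 1.7
position: [0.4124, 0.0633, 0.2225]
tcp_rot: [[0.572, 0.82, -0.0], [0.82, -0.572, 0.0], [-0.0, -0.001, -1.0]]
force: [0.1, 0.7, 0.4]
opening: 0.005
grasp_force: 0.0
```

```bash
python3 -m inch '[[1.8,-3.6,-1,0,0],[3.5,-7,-3,0,0],[5.3,-10.8,-6,0,0],[5.3,-10.8,-9,0,0],[5.3,-10.8,-12,0,0],[5.3,-10.8,-12.2,0,0],[5.3,-10.8,-12.2,0,0]]'| head -3; python3 - <<'E'
from h import *
c=cams.capture("top")["image"][190:325,205:390];s=cams.capture("side")["image"][205:365,255:425]
a=cv2.resize(c,(760,555),interpolation=cv2.INTER_CUBIC);cv2.imwrite("pics/t1.png",a)
cv2.imwrite("pics/s1.png",cv2.resize(s,None,fx=3.5,fy=3.5,interpolation=cv2.INTER_CUBIC))
E
```

```text
time_s: 2.28
position: [0.4639, -0.0432, 0.0993]
tcp_rot: [[0.571, 0.821, -0.005], [0.821, -0.571, 0.002], [-0.001, -0.005, -1.0]]
```

View pics/s1.png

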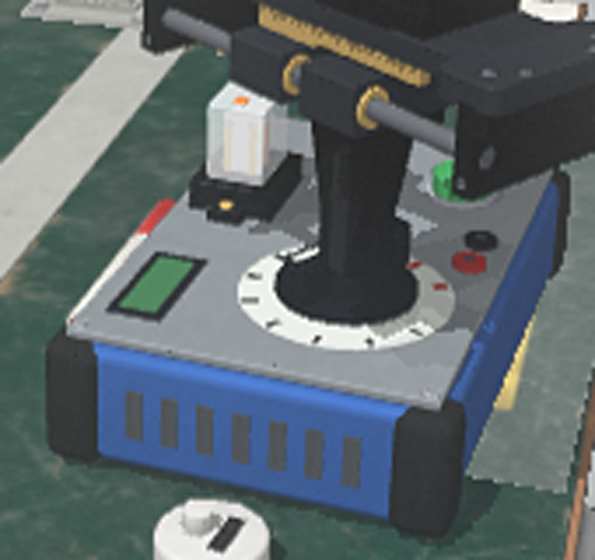

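The side view shows the closed fingers just over the skirt, on the robot side of the bar, as intended. Now I'll lower and settle.

```bash
python3 -m inch '[[0,0,-1.2,0,0],[0,0,-2.2,0,0],[0,0,-2.2,0,0],[0,0,-2.2,0,0]]'; python3 - <<'E'
from h import *
A=np.array([.4749,-.0850]);P0=None
for g,th in [(.010,55),(.004,55),(0,55),(0,50),(0,45),(0,40),(0,35),(0,30),(0,25),(0,20),(0,10),(0,0),(0,-10),(0,-20),(0,-30),(0,-35),(0,-40),(0,-45),(0,-50),(0,-55),(0,-60)]:
    r=np.radians(th);u=np.array([np.cos(r),np.sin(r)]);n=np.array([-u[1],u[0]]);P=A+.028*u+(.021+g)*n
    P0=P if P0 is None else P0
    print(g,th,((P-P0)*100).round(2),th-55)
E
```

```text
time_s: 2.72
position: [0.4664, -0.0441, 0.0801]
tcp_rot: [[0.572, 0.82, 0.002], [0.82, -0.572, -0.001], [0.001, 0.002, -1.0]]
force: [0.7, 1.3, -0.4]
opening: 0.005
grasp_force: 0.0
0.01 55 [0. 0.] 0
0.004 55 [ 0.49 -0.34] 0
0 55 [ 0.82 -0.57] 0
0 50 [ 1.12 -0.58] -5
0 45 [ 1.43 -0.61] -10
0 40 [ 1.73 -0.66] -15
0 35 [ 2.02 -0.75] -20
0 30 [ 2.31 -0.85] -25
0 25 [ 2.58 -0.99] -30
0 20 [ 2.85 -1.14] -35
0 10 [ 3.33 -1.52] -45
0 0 [ 3.73 -1.97] -55
0 -10 [ 4.06 -2.49] -65
0 -20 [ 4.28 -3.06] -75
0 -30 [ 4.41 -3.65] -85
0 -35 [ 4.43 -3.96] -90
0 -40 [ 4.43 -4.26] -95
0 -45 [ 4.4  -4.57] -100
0 -50 [ 4.34 -4.87] -105
0 -55 [ 4.26 -5.16] -110
0 -60 [ 4.15 -5.45] -115
```

```bash
for r in 1; do python3 -m inch '[[0.25,-0.17,-0.2,0,0],[0.49,-0.34,-0.3,0,0],[0.49,-0.34,-0.3,0,0],[0.49,-0.34,-0.3,0,0]]'|sed -n '1,2p;4p'; python3 -m inch '[[0.16,-0.12,0,0,0],[0.25,-0.17,0,0,0],[0.25,-0.17,0,0,0],[0.25,-0.17,0,0,0]]'|sed -n '1,2p;4p'; python3 -m inch '[[0.08,-0.06,0,0,0],[0.08,-0.06,0,0,0],[0.08,-0.06,0,0,0]]'|sed -n '1,2p;4p'; done
```

```text
time_s: 3.05
position: [0.4711, -0.0482, 0.076]
force: [1.5, 0.2, -0.2]
time_s: 3.38
position: [0.4731, -0.0497, 0.0755]
force: [-0.1, -0.6, -0.2]
time_s: 3.63
position: [0.4738, -0.0503, 0.0755]
force: [0.4, -0.5, -0.4]
```

```bash
for r in 1; do python3 -m inch '[[0.08,-0.06,0,0,0],[0.08,-0.06,0,0,0],[0.08,-0.06,0,0,0]]'|sed -n '1,2p;4p'; python3 -m inch '[[0.08,-0.06,0,0,0],[0.08,-0.06,0,0,0],[0.08,-0.06,0,0,0]]'|sed -n '1,2p;4p';python3 -m inch '[[0.08,-0.06,0,0,0],[0.08,-0.06,0,0,0],[0.08,-0.06,0,0,0]]'|sed -n '1,2p;4p'; done
```

```text
time_s: 3.88
position: [0.4747, -0.0509, 0.0756]
force: [0.9, 0.1, 0.1]
time_s: 4.13
position: [0.4755, -0.0515, 0.0756]
force: [-0.7, 0.3, 0.1]
time_s: 4.38
position: [0.4763, -0.0521, 0.0756]
force: [0.0, -0.6, 0.2]
```

```bash
for r in 1; do python3 -m inch '[[0.08,-0.06,0,0,0],[0.08,-0.06,0,0,0],[0.08,-0.06,0,0,0]]'|sed -n '1,2p;4p'; python3 -m inch '[[0.08,-0.06,0,0,0],[0.08,-0.06,0,0,0],[0.08,-0.06,0,0,0]]'|sed -n '1,2p;4p';python3 -m inch '[[0.08,-0.06,0,0,0],[0.08,-0.06,0,0,0],[0.08,-0.06,0,0,0]]'|sed -n '1,2p;4p'; done
python3 - <<'E'
from h import *
s=cams.capture("side")["image"][225:345,290:420]
cv2.imwrite("pics/s2.png",cv2.resize(s,None,fx=4.5,fy=4.5,interpolation=cv2.INTER_CUBIC))
E
```

```text
time_s: 4.63
position: [0.4771, -0.0527, 0.0756]
force: [-0.3, 0.6, 0.2]
time_s: 4.88
position: [0.4779, -0.0533, 0.0756]
force: [0.1, -0.5, 0.0]
time_s: 5.13
position: [0.4787, -0.0539, 0.0755]
force: [-0.8, 0.8, 0.3]
```

View pics/s2.png

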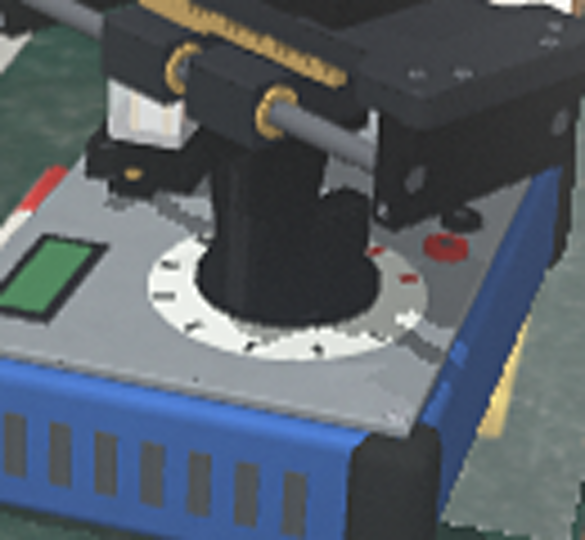

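The side view shows the fingers in front of the bar, narrower at the tips than assumed, with no contact force yet. I'll continue in 1 mm steps.

```bash
for r in 1; do python3 -m inch '[[0.08,-0.06,0,0,0],[0.08,-0.06,0,0,0],[0.08,-0.06,0,0,0]]'|sed -n '1,2p;4p'; python3 -m inch '[[0.08,-0.06,0,0,0],[0.08,-0.06,0,0,0],[0.08,-0.06,0,0,0]]'|sed -n '1,2p;4p';python3 -m inch '[[0.08,-0.06,0,0,0],[0.08,-0.06,0,0,0],[0.08,-0.06,0,0,0]]'|sed -n '1,2p;4p'; done

```

```text
time_s: 5.43
position: [0.4793, -0.0544, 0.0755]
force: [-0.4, 0.4, -0.3]
time_s: 5.68
position: [0.4794, -0.0545, 0.0755]
force: [-0.6, 1.6, 0.8]
time_s: 5.93
position: [0.4795, -0.0547, 0.0754]
force: [-2.5, 4.1, 3.4]
```

Contact at about 13.8 mm from the pointer line, and the arm is compliant at about 2 N/mm. Next, an arc path relative to the present command.

```bash
cat > arc.py <<'E'
import numpy as np
A=np.array([.4749,-.0850]);C0=np.array([.4811,-.0557])
for th in [50,46,43,40,37,35,33,30,25,20,15,13,10,7,5,0,-5,-10,-15,-17,-20,-23,-25,-30,-35,-40,-45,-47,-50,-53,-55,-57]:
    r=np.radians(th);u=np.array([np.cos(r),np.sin(r)]);n=np.array([-u[1],u[0]]);P=A+.029*u+.0138*n
    print(th,((P-C0)*100).round(2),th-55)
E
python3 arc.py; python3 -c "
from rig import readout as r
s=r.read_state();print(s['position'],s['force'],s['moment'])"
```

```text
50 [0.19 0.18] -5
46 [0.4  0.11] -9
43 [0.56 0.06] -12
40 [ 0.71 -0.01] -15
37 [ 0.87 -0.08] -18
35 [ 0.96 -0.14] -20
33 [ 1.06 -0.19] -22
30 [ 1.2  -0.28] -25
25 [ 1.43 -0.45] -30
20 [ 1.63 -0.64] -35
15 [ 1.82 -0.85] -40
13 [ 1.9  -0.93] -42
10 [ 2.   -1.07] -45
7 [ 2.09 -1.21] -48
5 [ 2.15 -1.3 ] -50
0 [ 2.28 -1.55] -55
-5 [ 2.39 -1.81] -60
-10 [ 2.48 -2.07] -65
-15 [ 2.54 -2.35] -70
-17 [ 2.56 -2.46] -72
-20 [ 2.58 -2.63] -75
-23 [ 2.59 -2.79] -78
-25 [ 2.59 -2.9 ] -80
-30 [ 2.58 -3.18] -85
-35 [ 2.55 -3.46] -90
-40 [ 2.49 -3.74] -95
-45 [ 2.41 -4.  ] -100
-47 [ 2.37 -4.11] -102
-50 [ 2.3  -4.26] -105
-53 [ 2.23 -4.42] -108
-55 [ 2.17 -4.51] -110
-57 [ 2.12 -4.61] -112
[ 0.47954156 -0.05469098  0.07540337] [-2.46977767  4.09710353  3.42402291] [ 0.61362314  0.55947265 -0.01956568]
```

```bash
python3 -m inch '[[0.19,0.18,0,-5,0],[0.3,0.15,0,-7,0],[0.4,0.11,0,-9,0],[0.4,0.11,0,-9,0]]'|sed -n '1,2p;4p'; python3 -m inch '[[0.08,-0.02,0,-1.5,0],[0.16,-0.05,0,-3,0],[0.16,-0.05,0,-3,0]]'|sed -n '1,2p;4p';python3 -m inch '[[0.08,-0.03,0,-1.5,0],[0.15,-0.07,0,-3,0],[0.15,-0.07,0,-3,0]]'|sed -n '1,2p;4p'
```

```text
time_s: 6.27
position: [0.4834, -0.0539, 0.0752]
force: [-3.5, 1.2, 0.8]
time_s: 6.52
position: [0.4865, -0.0552, 0.0753]
force: [-1.8, 0.3, -1.2]
time_s: 6.77
position: [0.4895, -0.0565, 0.0757]
force: [-1.9, 0.1, 0.2]
```

```bash
python3 -m inch '[[0.08,-0.03,0,-1.5,0],[0.16,-0.07,0,-3,0],[0.16,-0.07,0,-3,0],[0.16,-0.07,0,-3,0]]'|sed -n '1,2p;4p'; python3 -m inch '[[0.09,-0.06,0,-2,0],[0.09,-0.06,0,-2,0],[0.09,-0.06,0,-2,0]]'|sed -n '1,2p;4p';python3 -m inch '[[0.1,-0.05,0,-2,0],[0.1,-0.05,0,-2,0],[0.1,-0.05,0,-2,0]]'|sed -n '1,2p;4p'
python3 - <<'E'
from h import *
c=cams.capture("top")["image"][230:320,235:355]
cv2.imwrite("pics/t3.png",cv2.resize(c,None,fx=6,fy=6,interpolation=cv2.INTER_CUBIC))
E
```

```text
time_s: 7.1
position: [0.4908, -0.057, 0.0758]
force: [-0.4, 0.4, -0.4]
time_s: 7.35
position: [0.491, -0.0573, 0.0756]
force: [-0.2, 0.1, 0.3]
time_s: 7.6
position: [0.4917, -0.0576, 0.0756]
force: [-0.4, -0.1, 0.4]
```

View pics/t3.png

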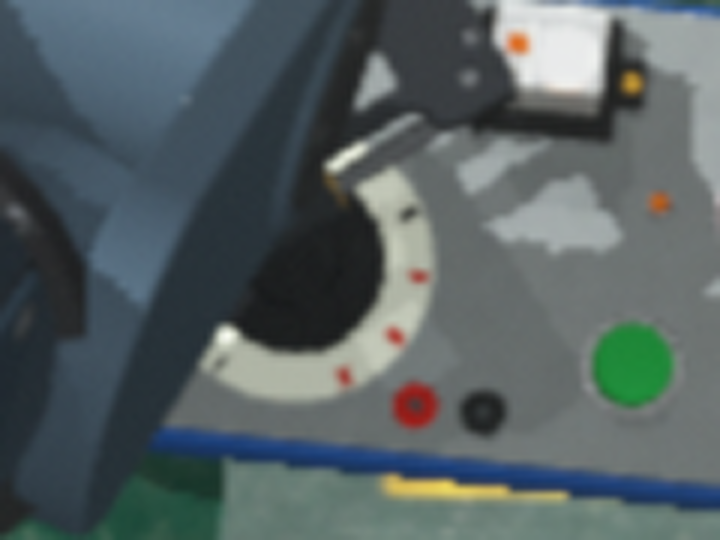

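The top view has the knob hidden by the gripper. The force vanished right around the 40° crest as predicted, so click 1 is done. Continuing.

```bash
f(){ sed -n '1,2p;4p'|tr '\n' ' ';echo; }
python3 -m inch '[[0.14,-0.09,0,-3,0],[0.37,-0.26,0,-8,0],[0.37,-0.26,0,-8,0],[0.37,-0.26,0,-8,0]]'|f
python3 -m inch '[[0.1,-0.1,0,-2.5,0],[0.2,-0.19,0,-5,0],[0.2,-0.19,0,-5,0]]'|f
python3 -m inch '[[0.1,-0.1,0,-2.5,0],[0.19,-0.21,0,-5,0],[0.19,-0.21,0,-5,0]]'|f
python3 -m inch '[[0.08,-0.08,0,-2,0],[0.08,-0.08,0,-2,0],[0.08,-0.08,0,-2,0]]'|f
python3 -m inch '[[0.1,-0.14,0,-3,0],[0.1,-0.14,0,-3,0],[0.1,-0.14,0,-3,0]]'|f
python3 -m inch '[[0.09,-0.14,0,-3,0],[0.09,-0.14,0,-3,0],[0.09,-0.14,0,-3,0]]'|f
python3 -m inch '[[0.06,-0.09,0,-2,0],[0.06,-0.09,0,-2,0],[0.06,-0.09,0,-2,0]]'|f
```

```text
time_s: 7.98 position: [0.495, -0.06, 0.0755] force: [-0.6, 0.5, 0.0] 
time_s: 8.23 position: [0.4962, -0.0606, 0.0755] force: [-0.6, 5.2, 2.3] 
time_s: 8.48 position: [0.4988, -0.0633, 0.0755] force: [0.5, 3.1, 1.3] 
time_s: 8.73 position: [0.4999, -0.0648, 0.0755] force: [-0.3, 2.6, -0.5] 
time_s: 8.98 position: [0.5014, -0.0669, 0.0756] force: [-0.0, -0.0, 0.2] 
time_s: 9.23 position: [0.5021, -0.0681, 0.0756] force: [-1.0, 0.4, 0.3] 
time_s: 9.48 position: [0.5025, -0.0688, 0.0756] force: [-0.1, 0.6, -0.3]
```

Click 2 is also done (force gone past 10°).

```bash
f(){ sed -n '1,2p;4p'|tr '\n' ' ';echo; }
python3 -m inch '[[0.13,-0.25,0,-5,0],[0.24,-0.51,0,-10,0],[0.24,-0.51,0,-10,0],[0.24,-0.51,0,-10,0]]'|f
python3 -m inch '[[0.05,-0.13,0,-2.5,0],[0.09,-0.26,0,-5,0],[0.09,-0.26,0,-5,0]]'|f
python3 -m inch '[[0.03,-0.14,0,-2.5,0],[0.06,-0.28,0,-5,0],[0.06,-0.28,0,-5,0]]'|f
python3 -m inch '[[0.02,-0.11,0,-2,0],[0.02,-0.11,0,-2,0],[0.02,-0.11,0,-2,0]]'|f
python3 -m inch '[[0.02,-0.17,0,-3,0],[0.02,-0.17,0,-3,0],[0.02,-0.17,0,-3,0]]'|f
python3 -m inch '[[0.01,-0.16,0,-3,0],[0.01,-0.16,0,-3,0],[0.01,-0.16,0,-3,0]]'|f
python3 -m inch '[[0,-0.11,0,-2,0],[0,-0.11,0,-2,0],[0,-0.11,0,-2,0]]'|f
python3 - <<'E'
from h import *
c=cams.capture("top")["image"][230:320,235:355]
s=cams.capture("side")["image"][235:325,300:420]
cv2.imwrite("pics/b4.png",cv2.resize(np.hstack([c,s]),(800,300),interpolation=cv2.INTER_CUBIC))
E
```

```text
time_s: 9.82 position: [0.5045, -0.0732, 0.0755] force: [-0.3, 2.8, 0.6] 
time_s: 10.07 position: [0.5055, -0.0754, 0.0755] force: [0.8, 5.5, 1.5] 
time_s: 10.32 position: [0.5063, -0.0789, 0.0755] force: [1.3, 3.6, 0.6] 
time_s: 10.57 position: [0.5066, -0.0805, 0.0755] force: [0.5, 1.1, -0.0] 
time_s: 10.82 position: [0.507, -0.0824, 0.0756] force: [-0.2, -0.0, -1.1] 
time_s: 11.07 position: [0.507, -0.0838, 0.0756] force: [0.0, 0.7, 0.7] 
time_s: 11.32 position: [0.5069, -0.0847, 0.0756] force: [-0.8, -0.2, -0.2]
```

View pics/b4.png

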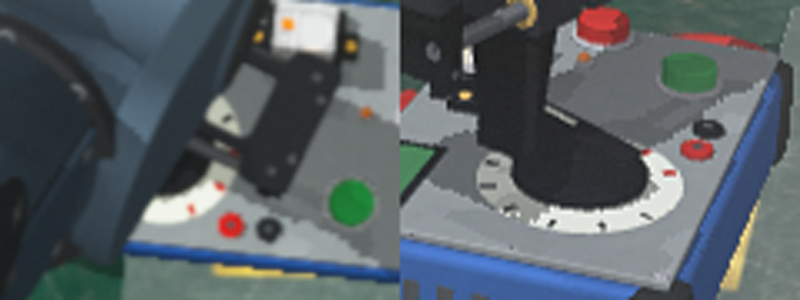

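The right half (side view) shows the white pointer line now leading away from the finger, consistent with the third click. For the last click I'll go carefully.

```bash
f(){ sed -n '1,2p;4p'|tr '\n' ' ';echo; }
python3 -m inch '[[-0.01,-0.28,0,-5,0],[-0.04,-0.56,0,-10,0],[-0.04,-0.56,0,-10,0],[-0.04,-0.56,0,-10,0]]'|f
python3 -m inch '[[-0.03,-0.14,0,-2.5,0],[-0.06,-0.28,0,-5,0],[-0.06,-0.28,0,-5,0]]'|f
python3 -m inch '[[-0.04,-0.13,0,-2.5,0],[-0.08,-0.26,0,-5,0],[-0.08,-0.26,0,-5,0]]'|f
python3 -m inch '[[-0.04,-0.11,0,-2,0],[-0.04,-0.11,0,-2,0],[-0.04,-0.11,0,-2,0]]'|f
python3 -m inch '[[-0.07,-0.15,0,-3,0],[-0.07,-0.15,0,-3,0],[-0.07,-0.15,0,-3,0]]'|f
python3 -m inch '[[-0.05,-0.1,0,-2,0],[-0.05,-0.1,0,-2,0],[-0.05,-0.1,0,-2,0]]'|f
```

```text
time_s: 11.75 position: [0.5065, -0.0893, 0.0755] force: [1.7, 5.2, -1.5] 
time_s: 12.0 position: [0.506, -0.0922, 0.0755] force: [0.7, 4.9, 0.3] 
time_s: 12.25 position: [0.505, -0.0955, 0.0755] force: [0.0, 1.3, -0.1] 
time_s: 12.5 position: [0.5047, -0.0971, 0.0756] force: [1.3, -0.9, 0.3] 
time_s: 12.75 position: [0.504, -0.0985, 0.0756] force: [0.0, 0.0, -0.3] 
time_s: 13.0 position: [0.5036, -0.0993, 0.0756] force: [0.5, 1.2, 0.8]
```

The force collapsed past the last crest, so click 4 has fallen. I'll back off, rise and look.

```bash
python3 -m inch '[[0.6,0.45,0,0,0],[1.2,0.9,0,0,0],[1.2,0.9,2,0,0],[1.2,0.9,4,0,0],[0,-2,5.5,7,0],[-2,-4.5,5.5,14,0],[-4,-7,5.5,21,0],[-6.06,-9.55,5.5,28,0],[-6.06,-9.55,5.5,35,0],[-6.06,-9.55,5.5,35,0]]'; python3 - <<'E'
from h import *
c=cams.capture("top")["image"][230:320,235:355]
s=cams.capture("side")["image"][235:325,300:420]
cv2.imwrite("pics/b5.png",cv2.resize(np.hstack([c,s]),(800,300),interpolation=cv2.INTER_CUBIC))
E
```

```text
time_s: 13.83
position: [0.4427, -0.196, 0.1307]
tcp_rot: [[0.956, -0.292, 0.0], [-0.292, -0.956, -0.0], [0.0, 0.0, -1.0]]
force: [-0.0, 0.5, 0.5]
opening: 0.008
grasp_force: 0.0
```

View pics/b5.png

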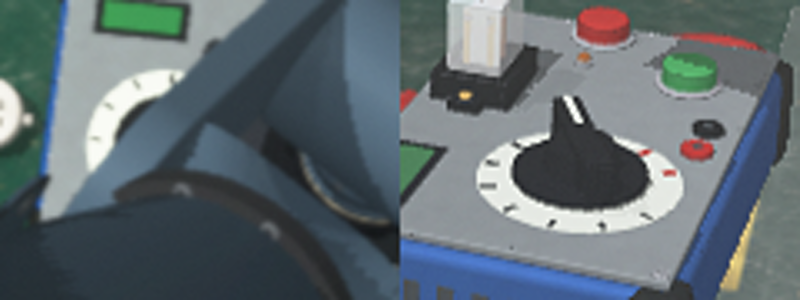

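The side view shows the knob clear of the gripper, with its white line from (566,97) to (578,122) in the picture. I'll check its angle.

```bash
python3 - <<'E'
from h import *
S=cams.capture("side");k=240/800
q=lambda x,y:(300+(x-400)*k,235+y*k)
a,b=ray(S,q(566,97),.089),ray(S,q(578,122),.089)
print(a,b,np.degrees(np.arctan2(*(a-b)[1::-1])))
for th in(-35,-65,-95):
    d=np.array([np.cos(np.radians(th)),np.sin(np.radians(th)),0]);A=np.array([.4749,-.085,.089])
    print(th,[((proj(S,A+r*d)-[300,235])/k+[400,0]).round() for r in(.029,.006)])
E
```

```text
[ 0.48686101 -0.10798445  0.089     ] [ 0.47689343 -0.08564728  0.089     ] -65.9519986518269
-35 [array([537., 100.]), array([573., 118.])]
-65 [array([567.,  94.]), array([579., 117.])]
-95 [array([601.,  96.]), array([586., 117.])]
```

The pointer is at −66° against −65° expected, so the knob is exactly four clicks on. Now the press.

```bash
f(){ sed -n '1,2p;4p'|tr '\n' ' ';echo; }
python3 -m inch '[[0,0.05,-3,0,0],[0,0.05,-5,0,0],[0,0.05,-5,0,0],[0,0.05,-5,0,0]]'|f
python3 -m inch '[[0,0,-0.3,0,0],[0,0,-0.6,0,0],[0,0,-0.6,0,0],[0,0,-0.6,0,0]]'|f
python3 -m inch '[[0,0,-0.3,0,0],[0,0,-0.5,0,0],[0,0,-0.5,0,0],[0,0,-0.5,0,0]]'|f
```

```text
time_s: 14.32 position: [0.443, -0.193, 0.0799] force: [-0.2, -0.5, -0.3] 
time_s: 14.65 position: [0.444, -0.1945, 0.0754] force: [2.0, 1.0, 3.7] 
time_s: 14.98 position: [0.4439, -0.1946, 0.0701] force: [2.4, 1.8, 5.5]
```

```bash
f(){ sed -n '1,2p;4p'|tr '\n' ' ';echo; }
python3 -m inch '[[0,0,-0.1,0,0],[0,0,-0.2,0,0],[0,0,-0.2,0,0],[0,0,-0.2,0,0]]'|f
python3 -m inch '[[0,0,-0.1,0,0],[0,0,-0.2,0,0],[0,0,-0.2,0,0],[0,0,-0.2,0,0]]'|f
python3 -m inch '[[0,0,0,0,0],[0,0,0,0,0],[0,0,0,0,0],[0,0,0,0,0],[0,0,0,0,0],[0,0,0,0,0]]'|f
```

```text
time_s: 15.32 position: [0.444, -0.1946, 0.0698] force: [0.6, 3.2, 22.6] 
time_s: 15.65 position: [0.444, -0.1946, 0.0696] force: [-1.8, 5.7, 37.5] 
time_s: 16.15 position: [0.444, -0.1947, 0.0696] force: [-2.6, 5.7, 38.2]
```

It's on the stop but pressing harder than needed, so I'll ease off a little.

```bash
f(){ sed -n '1,2p;4p'|tr '\n' ' ';echo; }
python3 -m inch '[[0,0,0.1,0,0],[0,0,0.2,0,0],[0,0,0.2,0,0],[0,0,0.2,0,0],[0,0,0.2,0,0],[0,0,0.2,0,0]]'|f
python3 -m inch '[[0,0,0,0,0],[0,0,0,0,0],[0,0,0,0,0],[0,0,0,0,0],[0,0,0,0,0],[0,0,0,0,0]]'|f
python3 - <<'E'
from h import *
s=cams.capture("side")["image"][200:340,270:440]
cv2.imwrite("pics/b6.png",cv2.resize(s,None,fx=4,fy=4,interpolation=cv2.INTER_CUBIC))
E
```

```text
time_s: 16.65 position: [0.444, -0.1946, 0.0698] force: [0.1, 3.6, 21.7] 
time_s: 17.15 position: [0.444, -0.1946, 0.0698] force: [0.5, 3.8, 21.4]
```

View pics/b6.png

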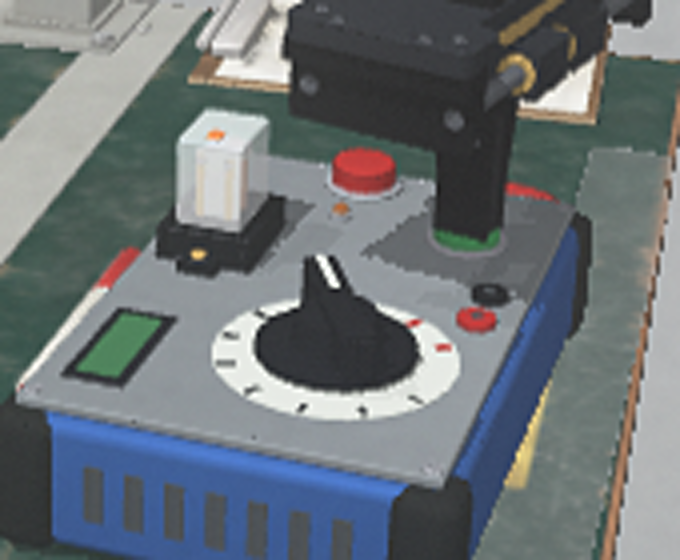

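The picture shows the fingertips holding the green key down at (467,238). The knob is still at its target, and the relay and red key are undisturbed.

```bash
python3 -c "
from rig import bot
print(bot.hand_in())"
```

```text
the job is handed in; nothing more can be done
None
```

I turned the knob four clicks clockwise (90° to 210°, checked in the side image) and handed the job in at about 17 s, with the fingertips holding the green key on its stop at about 21 N; a brief over-press had reached 38 N before I eased off.

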